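Lock the heater block and snap its cover on

TASK

First turn the block heater's lock knob clockwise until it clicks past its detent. Then take the loose cover by its rib, set it in the heater's bay and press it down until both ends snap home and its top is level with the deck, and finish while still pressing it down firmly with the gripper (squeezing the gasket under it), not letting up. Leave the other things on the bench where they are.

Things in the scene. Friction and masses are not known exactly. Their poses are not given: they have to be found in the camera images.
- heater: white bench block heater, fixed to the bench; origin: centre of the underside of its deck part, x away from the operator, y left, z up. The deck part is 130 (x) by 270 (y), its flat top 70 above the bench; a grey head 50 deep, 66 high adjoins it on the +x side. On the deck: a rectangular bay (-y half) and a lock knob (+y half).
- bay (a point): centre of the bay's mouth, at deck top height (70 above the bench), 50 to -y of the heater's origin; axes as the heater's. The bay is 85 (x) by 118 (y) with slippery 5 mm 45 degree lead-in bevels all round; its floor is ringed by a sprung gasket frame 20 below the deck top. With the cover home and free, the cover's centre is 3 above this point (up to 4 lower while pressed).
- catches (a point): middle of the bay, 8 below its mouth, at the height of its snap catches: sprung pairs of round steel noses, radius 8, two in each short (y) end wall 44 apart, sticking 7 into the bay. The cover first rests on them, 15 above its home. Pressed straight down over its middle it takes 8 to 16 N over the first few mm; then they snap over its end ridges and the force drops away.
- gasket (a joint): sprung black gasket frame on the bay's floor, travel down in m: 0 free, 0.004 fully squeezed; 3 N per mm. The snapped cover's weight alone squeezes it less than 0.001; pressing the cover with about 6 N squeezes it to 0.0015, with about 10 N to 0.003.
- lock_knob (a joint): block-lock knob, rad, 0 to 1.30 (stop), grows clockwise seen from above; starts between 0 and 0.3 (unlocked). A stiff detent is felt from about 0.5 on (about 0.15 N m); past 0.8 it clicks over and springs on to about 1.1 = locked. Turning on to the stop at 1.30 does no harm.
- knob_grip (a point): on the knob's axis, 100 above the bench, 13 below the top of the bar grip, 78 to +y of the heater's origin. The grip is a black bar 50 long, 13 thick, 30 high (from 83 to 113 above the bench) on a disc of diameter 52. The bar lies along this point's x, which turns with the knob; at joint value 0 it is the heater's x.
- cover_center (a point): centre of the loose grey snap cover, half-way up (23 above its underside); z up, y along its length. A block 76 (x) by 99 (y) by 20 high with a round ridge along the foot of each short end (110 over the ridges); on top a central grip rib 60 long (x), 14 thick (y), 26 high; 46 high overall, 120 g. It lies on the bench right way up; half a turn makes no difference.
- tube_rack: bystander: white rack of small tubes, 60 x 95 x 42, loose; origin at centre of its underside
- microplate: bystander: white 85 x 127 x 14 well plate, loose; origin at centre of its underside
- timer: bystander: grey bench timer 55 x 65 x 20, loose; origin at centre of its underside
- reagent: bystander: amber jar, diameter 64, height 130, loose; origin at centre of its underside
- beaker: bystander: glass beaker, diameter 70, height 85, loose; origin at centre of its underside
- tip_box: bystander: empty grey open box 85 x 125 x 55, loose; origin at centre of its underside
- pipette: bystander: white pipette lying along its y axis, 240 long, 22 thick, loose; origin under its body
Things that resemble listed ones, but are neither listed nor needed, are in the scene too. Leave any green or turquoise look-alike of the part that bears cover_center alone.

How it is judged:
On the way, in this order (a step that is already met when the one before it is completed fails the run):
1. the lock knob has clicked past its detent (value of joint lock_knob above 1 rad), for 0.1 s.
2. the cover has snapped home in the bay, the knob still locked (value of joint lock_knob above 1 rad and horizontal distance between cover_center and bay below 0.008 m and z of cover_center in the frame of bay between -0.006 and 0.006 m and angle between the y axis of cover_center and the y axis of bay, either way round below 0.12 rad and angle between the z axis of cover_center and the z axis of bay, either way round below 0.06 rad), for 0.2 s.
At the end, for the whole second after the job is handed in: knob past 1.0 rad; cover snapped in the bay: centred within 8 mm, square within 0.12 rad, level within 0.06 rad, its centre within 6 mm of deck height; fingers still touching it (over 2 N) and pressing it so that the gasket is squeezed over 1.5 mm (about 6 N), through the last second (all of step 2 and value of joint gasket above 0.0015 m and contact force between the fingers and cover above 2 N); the arm keeps its last pose, push and grip.
It fails at once if one of the other loose things on the bench is shoved more than 40 mm or knocked over (distance of any of tube_rack, microplate, timer, reagent, beaker, tip_box, pipette from where it was at the start of the episode above 0.04 m or angle between any of tube_rack, microplate, timer, reagent, beaker, tip_box, pipette's own z axis and vertical above 0.5 rad).
It also fails if it takes over 59 s, if anything falls off the work surface, if the arm or the gripper's body presses on something with over 40 N, if the wrist force passes 120 N, or if a joint passes its speed limit or range.

ROBOT

A 6-joint arm with a two-finger parallel gripper is mounted at the origin on the work surface. World frame = base frame: x ahead of the robot, y to its left, z up, the work surface at z = 0. Lengths are in m, angles in rad, forces in N, time in s.
With the tool pointing down it reaches from about 0.375 to 0.975 m from the base axis. Payload 3.8 kg.
Tool frame: the origin (TCP) lies at the very end of the fingers, on their centre line; the grasp point (between the pads) lies 19 mm behind it (bot.grip_point_offset is the distance from the TCP to the grasp point, in m); z points along the fingers, x is the direction in which the jaws open and shut, and the axes are right-handed (so a half turn about z gives the same grasp; the last joint's range is limited). The gripper opens to 85 mm and grips with 20 to 120 N. Pads are 22 mm wide; open, the fingers measure 114 mm over their backs; the gripper's body (76 mm by 85 mm) begins 54 mm behind the grasp point. The pads swing forward as they close: fully open they stand 13 mm farther back than shut.
Start: joints at [1.129, 0.264, 1.604, -0, 1.274, -0.037], TCP at [0.266, 0.62, 0.208] pointing down, gripper open.
Joint ranges: [-2.63, 2.63], [-0.94, 2.18], [0.31, 2.57], [-1.31, 4.45], [0, 2.66], [-2.55, 2.55]. Speed limits (rad/s): [2.57, 2.57, 3.14, 3.14, 3.14, 3.14].

INTERFACE

Orientations are given as a rotation vector (axis times angle).
In Python, from workcell import bot, read_camera gives the robot as it stands.
- The arm moves only by the tool arm_command, never from a script. Its argument "rows" is a list of rows, each an object with "delta_rot": the turn, a rotation vector about the tool's x, y, z in rad, a list of three; "xyz": the shift along the tool's x, y, z in m, a list of three; "gripper": the finger opening in m, from 0 to 0.0854. A call has 1 to 12 rows; each row shifts and turns the commanded pose from where the row before left it, along the tool's axes as they then stand; what a row does not reach is not made up. A row lasts 1/10 s, in which the tool goes at most 50 mm and 8.59 degrees, less where a joint would pass 70% of its speed; a pose out of reach is approached as far as the arm can. A call is refused whole if a number of a shift passes 0.05 or a number of a turn 0.15, either way. A call with a gripper value outside its range is refused whole. The fingers move at their own pace and stop on an object; "force" is the grip in N (left out, the last holds). Time passes only in rows, so rows that do not move let the fingers close. It gives the time, the measured TCP pose, the force and the opening at its end, in the units of the state.
- bot.read_state(): the state, without advancing time (a new reading comes with each control period).
- read_camera(name): name is "scene" or "top"; returns a dict with "pixels" (420x560x3 uint8, red, green, blue), "range_z" (420x560 float32, m along the optical axis (not along the pixel's ray), 0 where there is no reading), "intrinsics" (3x3 intrinsics, pixels), "camera_from_world" (4x4, takes a point from world to camera coordinates). Camera axes: x right, y up, looking along -z (the intrinsics and any distortion apply to the point x, -y, -z); pixel columns grow to the right and rows downward; lengths in m; the calibration is good to about 2 mm. A picture is of the moment at which its call begins.
- bot.finish_job(): hands the job in, once; it reports no verdict.
The state is a dict: "time": time; "q": joint angles; "joint_vel": joint speeds; "joint_torque": joint torques, N m; "tool_pos": TCP position; "tcp_rot": TCP orientation; "wrist_force": force on the tool from outside, world axes, zero at the start; "torque": the same for the moment, N m; "width": opening from 0.0 (shut) to 1.0 (fully open).
Only numpy, scipy, OpenCV 4.12 (cv2) and the standard library are available. Lean on these libraries where they do the work, as an engineer would, in place of code of your own. Each camera call takes 0.05 s, during which the arm holds its last target.

## Working session

There is one attempt and no reset: what is moved stays moved. The work goes in short steps, Python scripts to look and compute and a tool call to move; the robot and the scene stay as the last step left them, time stands still between calls to the robot, and variables do not carry over. Pictures are saved under pics/ and viewed, and the job is handed in when it is done.

Besides the shell and the picture viewer there is one more tool, called after "Request:" as a command line: name --argument value ..., lists and objects as JSON in quotes. arm_command: Moves the arm, as the interface text tells. Its arguments: {"type":"object","properties":{"rows":{"type":"array","items":{"type":"object","properties":{"delta_rot":{"type":"array","items":{"type":"number"}},"xyz":{"type":"array","items":{"type":"number"}},"gripper":{"type":"number"}}}},"force":{"type":"number"}},"required":["rows"]}

```bash
ls; mkdir -p pics; python3 - <<'E'
from workcell import bot, read_camera
import cv2,numpy as np
print(bot.read_state())
for n in("scene","top"):
    c=read_camera(n); np.savez(f"{n}0.npz",**c)
    cv2.imwrite(f"pics/{n}0.png",c["pixels"][:,:,::-1]); print(n,c["intrinsics"],c["camera_from_world"])
E
```

```text
pics
{'time': 0.0, 'q': array([ 1.12909188e+00,  2.64775717e-01,  1.60537964e+00, -3.83083893e-05,
        1.27370878e+00, -3.69438246e-02]), 'joint_vel': array([-9.16196903e-04,  2.00194447e-04,  4.08088353e-05,  1.72362441e-03,
       -3.38370061e-04,  2.60740248e-03]), 'joint_torque': array([ 1.85894874e-03, -5.15113091e+01, -3.67311716e+01, -1.33612247e-05,
        1.30291883e-02,  3.73048579e-06]), 'tool_pos': array([0.2655169 , 0.61972386, 0.20624385]), 'tcp_rot': array([ 2.62159536,  1.72893778, -0.0030181 ]), 'wrist_force': array([ 0.74804092, -0.63136496, -0.01755671]), 'torque': array([ 0.00515209, -0.03102992,  0.00436447]), 'width': 1.0017506075698301}
scene [[409.07290757   0.         287.81239647]
 [  0.         409.07290757 212.6870336 ]
 [  0.           0.           1.        ]] [[-1.38551133e-01  9.90355261e-01 -2.02320027e-04  1.05677884e-01]
 [-6.27070123e-01 -8.75692580e-02  7.74024990e-01  2.67833191e-01]
 [ 7.66542004e-01  1.07368908e-01  6.33155015e-01 -1.72072374e+00]
 [ 0.00000000e+00  0.00000000e+00  0.00000000e+00  1.00000000e+00]]
top [[415.32811852   0.         280.95526879]
 [  0.         415.32811852 217.89557196]
 [  0.           0.           1.        ]] [[-0.01548985 -0.99986177  0.00604131 -0.01047105]
 [ 0.99563572 -0.0148677   0.09213287 -0.53385458]
 [-0.09203032  0.00744207  0.99572839 -1.23502188]
 [ 0.          0.          0.          1.        ]]
```

View pics/scene0.png

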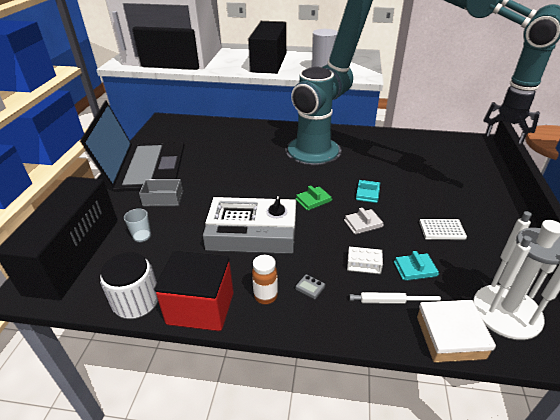

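View pics/top0.png

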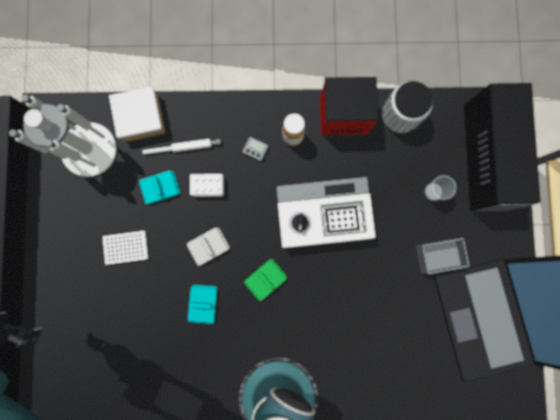

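The scene view shows the heater at about (250,222) and the grey cover at (364,220). In the top view the heater is at (327,213), its knob at (300,222), its bay at (343,218), and the grey cover at (208,246). Green and turquoise look-alikes lie close to the cover.

```bash
cat > h.py <<'E'
import cv2,numpy as np
def cloud(c):
    K=c["intrinsics"];T=c["camera_from_world"];Z=c["range_z"]
    v,u=np.mgrid[:420,:560].astype(float)
    p=np.stack([(u-K[0,2])/K[0,0]*Z,-(v-K[1,2])/K[1,1]*Z,-Z],-1)
    return (p-T[:3,3])@T[:3,:3]
def ray(c,uv,z):
    K=c["intrinsics"];T=c["camera_from_world"];uv=np.atleast_2d(np.asarray(uv,float))
    d=np.stack([(uv[:,0]-K[0,2])/K[0,0],-(uv[:,1]-K[1,2])/K[1,1],-np.ones(len(uv))],-1)@T[:3,:3]
    o=-T[:3,3]@T[:3,:3]
    return o+d*((z-o[2])/d[:,2])[:,None]
def proj(c,P):
    K=c["intrinsics"];T=c["camera_from_world"];P=np.atleast_2d(P)@T[:3,:3].T+T[:3,3]
    return np.stack([K[0,0]*P[:,0]/-P[:,2]+K[0,2],-K[1,1]*P[:,1]/-P[:,2]+K[1,2]],-1)
E
python3 - <<'E'
import numpy as np,cv2
from h import *
t=dict(np.load("top0.npz"));W=cloud(t)
print("table z",np.median(W[270:300,330:400,2]))
def comp(m,roi):
    mm=np.zeros(m.shape,np.uint8);x0,x1,y0,y1=roi;mm[y0:y1,x0:x1]=m[y0:y1,x0:x1];return mm
def rect(name,m):
    p=W[m>0][:,:2].astype(np.float32); r=cv2.minAreaRect(p*1000); print(name,len(p),"z",np.median(W[m>0][:,2]),r)
z=W[...,2]
for a in (0.062,):
  rect("deck",comp((abs(z-.07)<.006),(272,382,170,256)))
rect("all heater",comp((z>.05)&(z<.08),(270,382,170,256)))
px=t["pixels"].astype(int);wh=(px.min(-1)>215)
m=comp(wh,(270,382,170,256))
# contour of white deck in pixels -> ray at .07
cs,_=cv2.findContours(m,cv2.RETR_EXTERNAL,cv2.CHAIN_APPROX_NONE);c=max(cs,key=cv2.contourArea)
rect2=cv2.minAreaRect(ray(t,c[:,0],.07)[:,:2].astype(np.float32)*1000);print("white deck",rect2)
rect("knobtop",comp((z>.095),(272,382,170,256)))
rect("cover body",comp((z>.01)&(z<.03),(180,236,222,272)))
rect("cover all",comp((z>.01),(180,236,222,272)))
rect("rib",comp((z>.036),(180,236,222,272)))
def zoom(n,c,x0,x1,y0,y1,s):
    cv2.imwrite(n,cv2.resize(c["pixels"][y0:y1,x0:x1,::-1],None,fx=s,fy=s,interpolation=cv2.INTER_CUBIC))
zoom("pics/z1.png",t,175,385,170,275,3.8)
s=dict(np.load("scene0.npz"));zoom("pics/z2.png",s,195,395,170,260,4)
E
```

```text
table z 0.0012992596087091001
deck 3971 z 0.06981961796170473 ((548.1951904296875, -146.47593688964844), (180.51953125, 270.58404541015625), 5.067260265350342)
all heater 4478 z 0.06947194656068767 ((548.718994140625, -146.94320678710938), (181.57786560058594, 271.588623046875), 5.09558629989624)
white deck ((521.8983154296875, -149.6376495361328), (125.39586639404297, 265.4573059082031), 5.162733554840088)
knobtop 128 z 0.1146204774970431 ((474.5784912109375, -50.58990478515625), (26.30718994140625, 138.1829376220703), 64.74483489990234)
cover body 758 z 0.02042157781166167 ((453.91680908203125, 206.80178833007812), (76.66165924072266, 108.76316833496094), 28.545940399169922)
cover all 884 z 0.021023024743681708 ((459.8985900878906, 131.5396728515625), (106.73529815673828, 273.820556640625), 4.608194351196289)
rib 120 z 0.046603607065443364 ((428.07611083984375, 113.33462524414062), (241.40374755859375, 47.21172332763672), 74.09606170654297)
```

View pics/z1.png

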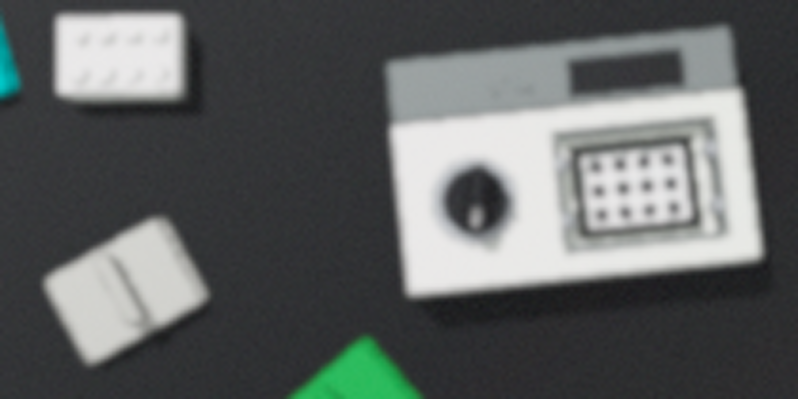

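View pics/z2.png

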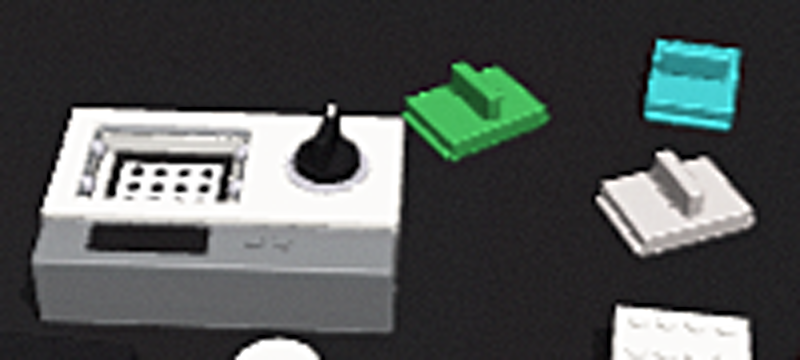

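```bash
cat > m.py <<'E'
import numpy as np,cv2
from h import *
t=dict(np.load("top0.npz"));s=dict(np.load("scene0.npz"))
for n,c in(("top",t),("scene",s)):
    W=cloud(c);z=W[...,2]
    def pick(cx,cy,r,lo,hi):
        m=(np.hypot(W[...,0]-cx,W[...,1]-cy)<r)&(z>lo)&(z<hi);m=cv2.morphologyEx(m.astype(np.uint8),cv2.MORPH_OPEN,np.ones((2,2)));return W[m>0]
    def rep(nm,p):
        q=p[:,:2]*1000;r=cv2.minAreaRect(q.astype(np.float32));w,v=np.linalg.eigh(np.cov(q.T));a=np.degrees(np.arctan2(v[1,1],v[0,1]))
        print(n,nm,len(p),"mean",q.mean(0).round(1),"z",np.median(p[:,2]).round(4),"major ang",round(a,1),"rect",np.round(r[0],1),np.round(r[1],1),round(r[2],1))
    rep("knobtop",pick(.516,-.0715,.045,.103,.13))
    rep("rib",pick(.454,.207,.06,.036,.06))
    rep("body",pick(.454,.207,.075,.012,.03))
    rep("deck",pick(.535,-.149,.2,.06,.078))
E
python3 m.py
python3 - <<'E'
import numpy as np,cv2
from h import *
t=dict(np.load("top0.npz"));s=dict(np.load("scene0.npz"))
a=np.radians(5.1);R=np.array([[np.cos(a),-np.sin(a)],[np.sin(a),np.cos(a)]]);o=np.array([.523,-.1492])
def L(p,z): return np.r_[o+R@np.array(p),z]
b=np.radians(28.5);Rc=np.array([[np.cos(b),-np.sin(b)],[np.sin(b),np.cos(b)]]);oc=np.array([.4539,.2068])
C=lambda p,z:np.r_[oc+Rc@np.array(p),z]
D=[[L(p,.07) for p in q] for q in([(-.065,-.135),(.065,-.135),(.065,.135),(-.065,.135)],[(-.0425,-.109),(.0425,-.109),(.0425,.009),(-.0425,.009)])]
D+=[[L((0.025*np.cos(k),.078+.025*np.sin(k)),.113) for k in np.linspace(0,6.28,30)]]
D+=[[C(p,.020) for p in[(-.038,-.0495),(.038,-.0495),(.038,.0495),(-.038,.0495)]],[C(p,.046) for p in[(-.03,-.007),(.03,-.007),(.03,.007),(-.03,.007)]]]
for n,c,k,(x0,y0) in(("top",t,4,(180,170)),("scene",s,4,(200,165))):
    im=cv2.resize(c["pixels"][:,:,::-1],None,fx=k,fy=k,interpolation=cv2.INTER_CUBIC)
    for d in D: cv2.polylines(im,[np.int32((proj(c,np.array(d))+.5)*k)],True,(0,0,255),1)
    cv2.imwrite(f"pics/ov_{n}.png",im[y0*k:y0*k+440,x0*k:x0*k+800])
E
```

```text
top knobtop 80 mean [514.1 -73.7] z 0.113 major ang 173.7 rect [514.8 -74.3] [14.3 48.7] 84.9
top rib 100 mean [450.4 199.8] z 0.0456 major ang 72.1 rect [425.8 111.9] [238.   48.6] 74.6
top body 720 mean [449.6 202.9] z 0.0204 major ang 109.2 rect [456.5 130.2] [103.5 270.2] 5.4
top deck 4210 mean [ 550.4 -139.5] z 0.0696 major ang 101.0 rect [ 535.9 -150.1] [203.4 306.5] 6.4
scene knobtop 57 mean [514.2 -68.5] z 0.1088 major ang -178.5 rect [451.4 -72.9] [185.4  12.6] 3.3
scene rib 77 mean [474.6 208.3] z 0.0445 major ang 174.6 rect [961.9 168.7] [  39.9 1086.5] 85.2
scene body 440 mean [468.4 207.1] z 0.02 major ang 169.1 rect [937.6 132.9] [ 121.  1123.1] 80.9
scene deck 2696 mean [ 571.5 -134.9] z 0.0679 major ang 54.7 rect [949.4 -97.6] [1143.5  271.3] 6.7
```

View pics/ov_top.png

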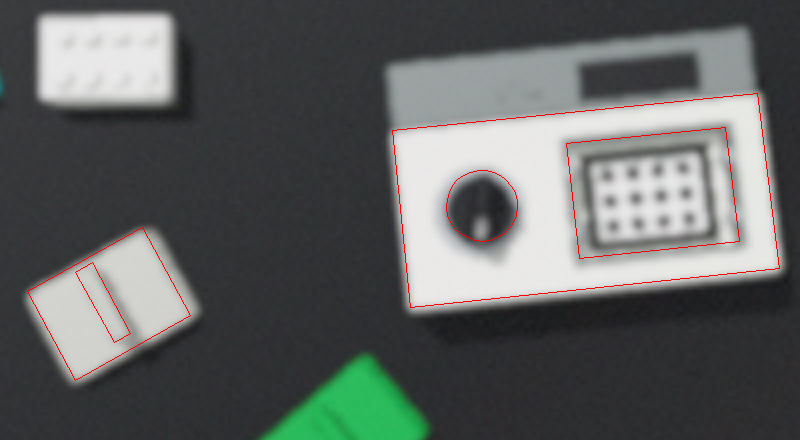

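View pics/ov_scene.png

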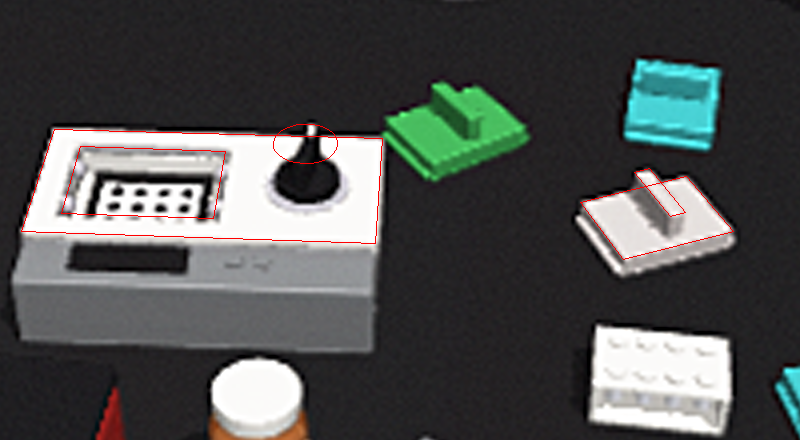

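```bash
sed -i 's/m=cv2.morph.*return W\[m>0\]/k=cv2.connectedComponentsWithStats(m.astype(np.uint8));i=1+np.argmax(k[2][1:,4]);return W[k[1]==i]/' m.py; python3 m.py
python3 - <<'E'
import numpy as np,cv2
from h import *
t=dict(np.load("top0.npz"));s=dict(np.load("scene0.npz"))
for n,c,k,(x0,y0,x1,y1) in(("top",t,12,(180,224,236,270)),("scene",s,12,(340,200,392,238)),("k",t,12,(285,205,319,240)),("ks",s,12,(262,190,294,220))):
    cv2.imwrite(f"pics/zz_{n}.png",cv2.resize(c["pixels"][y0:y1,x0:x1,::-1],None,fx=k,fy=k,interpolation=cv2.INTER_NEAREST))
E
```

```text
top knobtop 81 mean [516.1 -70.6] z 0.1133 major ang 174.9 rect [514.8 -70.6] [12.8 48. ] 84.6
top rib 100 mean [453.9 206.6] z 0.0458 major ang -150.5 rect [453.6 207.1] [59.  14.3] 29.5
top body 731 mean [453.1 206.4] z 0.0206 major ang 119.3 rect [453.3 207.7] [ 76.  106.5] 28.5
top deck 4221 mean [ 554. -137.] z 0.0697 major ang 99.5 rect [ 548.6 -146.4] [181.5 270.6] 5.0
scene knobtop 60 mean [520.5 -70.6] z 0.1117 major ang 175.4 rect [518.4 -70.6] [13.3 51.8] 87.1
scene rib 78 mean [458.4 206.2] z 0.0447 major ang -149.8 rect [454.2 206.3] [61.4 16.5] 29.7
scene body 448 mean [462.6 204.3] z 0.0201 major ang 110.7 rect [455.5 205.9] [ 79.4 104.3] 28.2
scene deck 2717 mean [ 565.1 -139.8] z 0.0683 major ang 95.1 rect [ 549.3 -147.7] [189.8 271. ] 5.1
```

View pics/zz_top.png

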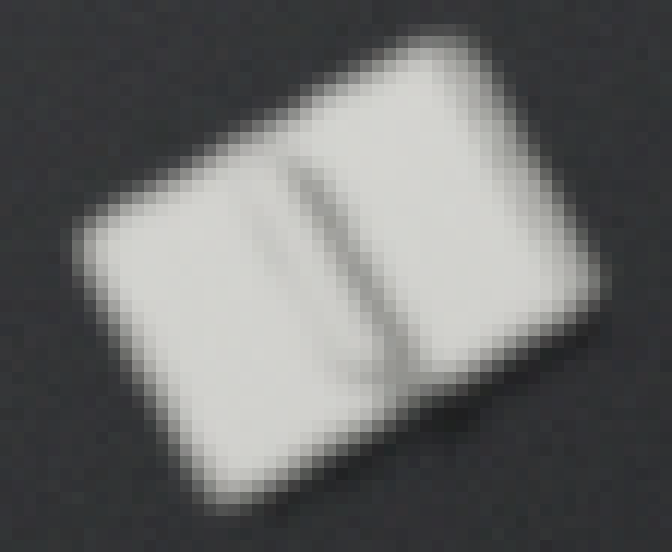

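View pics/zz_k.png

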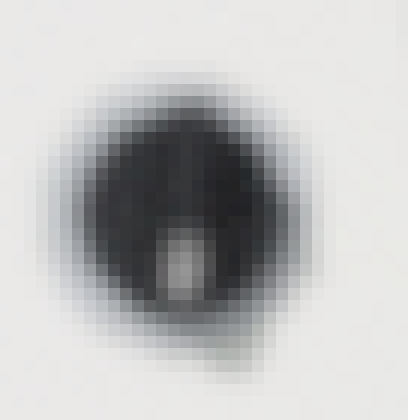

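View pics/zz_ks.png

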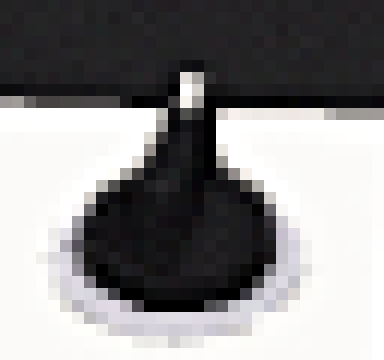

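Measurements agree between the two views:

| Item | Position (mm) | Orientation |
|---|---|---|
| Deck centre | about (523, -149) | yaw 5.1° |
| Knob | (516, -71) | bar at -5.1°, so joint value about 0.18 rad |
| Cover rib | (454, 207) | along 29° |
| Bay | (527, -199) | same yaw as heater |

I'll go to the knob first.

Request:
arm_command --rows '[{"delta_rot": [0, 0, -0.105], "xyz": [0, 0, 0], "gripper": 0.05}, {"delta_rot": [0, 0, -0.105], "xyz": [0, 0, 0], "gripper": 0.05}, {"delta_rot": [0, 0, -0.105], "xyz": [0, 0, 0], "gripper": 0.05}, {"delta_rot": [0, 0, 0], "xyz": [-0.0415, 0.0194, 0], "gripper": 0.05}, {"delta_rot": [0, 0, 0], "xyz": [-0.0415, 0.0194, 0], "gripper": 0.05}, {"delta_rot": [0, 0, 0], "xyz": [-0.0415, 0.0194, 0], "gripper": 0.05}, {"delta_rot": [0, 0, 0], "xyz": [-0.0415, 0.0194, 0], "gripper": 0.05}, {"delta_rot": [0, 0, 0], "xyz": [-0.0415, 0.0194, 0], "gripper": 0.05}, {"delta_rot": [0, 0, 0], "xyz": [-0.0415, 0.0194, 0], "gripper": 0.05}, {"delta_rot": [0, 0, 0], "xyz": [-0.0415, 0.0194, 0], "gripper": 0.05}, {"delta_rot": [0, 0, 0], "xyz": [-0.0415, 0.0194, 0], "gripper": 0.05}, {"delta_rot": [0, 0, 0], "xyz": [-0.0415, 0.0194, 0], "gripper": 0.05}]' --force 40

```text
time: 1.3
tool_pos: [0.4062, 0.2309, 0.2072]
tcp_rot: [2.318, 2.12, -0.0]
wrist_force: [-0.0, 0.2, -0.4]
width: 0.589
```

```bash
cat > d.py <<'E'
import sys,numpy as np
from scipy.spatial.transform import Rotation as Ro
from workcell import bot
def go(x=None,y=None,z=None,yaw=None):
    s=bot.read_state();R=Ro.from_rotvec(s["tcp_rot"]).as_matrix();p=s["tool_pos"]
    yw=np.degrees(np.arctan2(R[1,0],R[0,0]))
    print("t",round(s["time"],2),"p",p.round(4),"yaw",yw.round(2),"tilt",np.degrees(np.arccos(-R[2,2])).round(2),"F",s["wrist_force"].round(1),"T",s["torque"].round(2),"w",round(s["width"]*85.4,1),"q6",s["q"][5].round(2))
    if x is None:return
    a=np.radians(yaw);Rt=np.array([[np.cos(a),np.sin(a),0],[np.sin(a),-np.cos(a),0],[0,0,-1]])
    print("turn z",-np.radians(yaw-yw).round(4),"rotvec",Ro.from_matrix(R.T@Rt).as_rotvec().round(3),"then shift",(Rt.T@(np.array([x,y,z])-p)).round(4))
if __name__=="__main__": go(*map(float,sys.argv[1:]))
E
python3 d.py .516 -.0712 .13 84.8
```

```text
t 1.3 p [0.4062 0.2309 0.2072] yaw 84.88 tilt 0.02 F [-0.   0.2 -0.4] T [-0.01 -0.01 -0.01] w 50.3 q6 -1.02
turn z 0.0014 rotvec [-0.     0.     0.001] then shift [-0.2909  0.1368  0.0772]
```

Request:
arm_command --rows '[{"delta_rot": [0, 0, 0], "xyz": [-0.0415, 0.0195, 0], "gripper": 0.05}, {"delta_rot": [0, 0, 0], "xyz": [-0.0415, 0.0195, 0], "gripper": 0.05}, {"delta_rot": [0, 0, 0], "xyz": [-0.0415, 0.0195, 0], "gripper": 0.05}, {"delta_rot": [0, 0, 0], "xyz": [-0.0415, 0.0195, 0], "gripper": 0.05}, {"delta_rot": [0, 0, 0], "xyz": [-0.0415, 0.0195, 0], "gripper": 0.05}, {"delta_rot": [0, 0, 0], "xyz": [-0.0415, 0.0195, 0.02], "gripper": 0.05}, {"delta_rot": [0, 0, 0], "xyz": [-0.0415, 0.0195, 0.02], "gripper": 0.05}, {"delta_rot": [0, 0, 0], "xyz": [0, 0, 0.03], "gripper": 0.05}, {"delta_rot": [0, 0, 0], "xyz": [0, 0, 0], "gripper": 0.05}, {"delta_rot": [0, 0, 0], "xyz": [0, 0, 0], "gripper": 0.05}]'

```text
time: 2.3
tool_pos: [0.515, -0.0684, 0.1368]
tcp_rot: [-2.317, -2.118, 0.003]
wrist_force: [0.1, -0.9, 0.3]
width: 0.586
```

```bash
python3 d.py .516 -.0712 .088 84.8; python3 - <<'E'
from workcell import *
import numpy as np,cv2
for n,b in(("scene",(220,150,320,240)),("top",(270,170,380,260))):
    c=read_camera(n);np.savez(f"{n}1.npz",**c);x0,y0,x1,y1=b
    cv2.imwrite(f"pics/k_{n}.png",cv2.resize(c["pixels"][y0:y1,x0:x1,::-1],None,fx=6,fy=6,interpolation=cv2.INTER_CUBIC))
E
```

```text
t 2.3 p [ 0.515  -0.0684  0.1368] yaw 84.84 tilt 0.17 F [ 0.1 -0.9  0.3] T [-0.04 -0.02 -0.02] w 50.0 q6 -1.66
turn z 0.0007 rotvec [-0.003 -0.001  0.001] then shift [-0.0027  0.0013  0.0488]
```

View pics/k_scene.png

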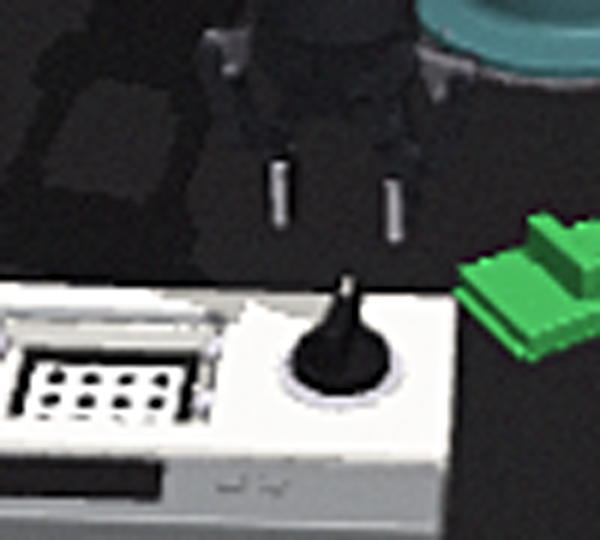

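View pics/k_top.png

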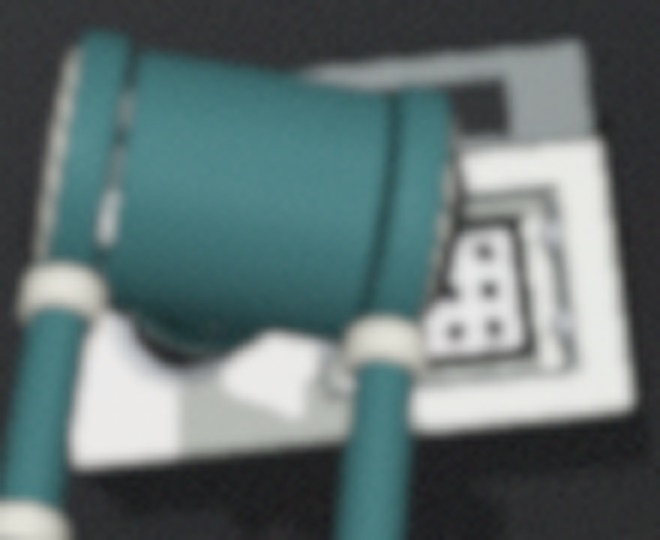

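The fingers stand either side of the bar, with finger tips at (280,225) and (395,240) and the bar tip at (348,285) in the zoomed scene view. I'll descend and grip.

Request:
arm_command --rows '[{"delta_rot": [0, 0, 0], "xyz": [-0.0025, 0.001, 0.012], "gripper": 0.05}, {"delta_rot": [0, 0, 0], "xyz": [0, 0, 0.012], "gripper": 0.05}, {"delta_rot": [0, 0, 0], "xyz": [0, 0, 0.012], "gripper": 0.05}, {"delta_rot": [0, 0, 0], "xyz": [0, 0, 0.011], "gripper": 0.05}, {"delta_rot": [0, 0, 0], "xyz": [0, 0, 0], "gripper": 0.05}, {"delta_rot": [0, 0, 0], "xyz": [0, 0, 0], "gripper": 0}, {"delta_rot": [0, 0, 0], "xyz": [0, 0, 0], "gripper": 0}, {"delta_rot": [0, 0, 0], "xyz": [0, 0, 0], "gripper": 0}, {"delta_rot": [0, 0, 0], "xyz": [0, 0, 0], "gripper": 0}, {"delta_rot": [0, 0, 0], "xyz": [0, 0, 0], "gripper": 0}]' --force 60

```text
time: 3.4
tool_pos: [0.5172, -0.0714, 0.091]
tcp_rot: [2.318, 2.119, 0.001]
wrist_force: [-0.7, -0.8, -0.3]
width: 0.0
```

```bash
python3 d.py .516 -.0712 .088 84.8
```

```text
t 3.4 p [ 0.5172 -0.0714  0.091 ] yaw 84.85 tilt 0.05 F [-0.7 -0.8 -0.3] T [-0.01 -0.01  0.02] w 0.0 q6 -1.67
turn z 0.0009 rotvec [0.001 0.    0.001] then shift [ 0.0001 -0.0012  0.003 ]
```

```bash
python3 - <<'E'
from workcell import *
import numpy as np,cv2
from h import *
for n,b in(("scene",(220,150,320,240)),):
    c=read_camera(n);np.savez(f"{n}2.npz",**c);x0,y0,x1,y1=b
    print(proj(c,[.5172,-.0714,.091]), proj(c,[.516,-.0712,.113]))
    cv2.imwrite(f"pics/k2_{n}.png",cv2.resize(c["pixels"][y0:y1,x0:x1,::-1],None,fx=6,fy=6,interpolation=cv2.INTER_CUBIC))
E
```

```text
[[276.02782166 206.20216413]] [[276.02278912 200.37392365]]
```

View pics/k2_scene.png

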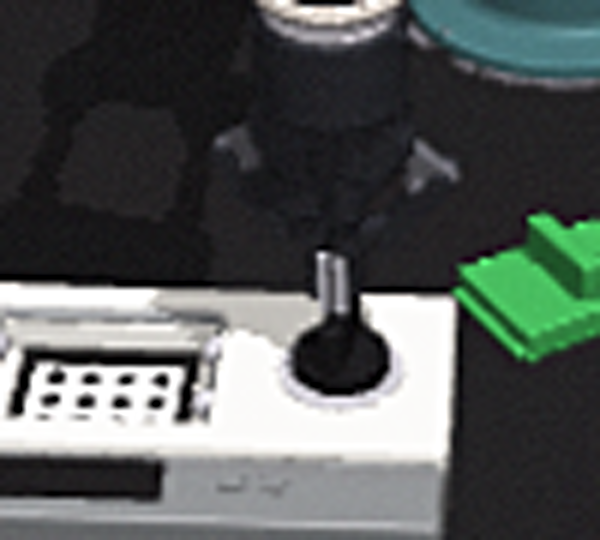

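```bash
python3 - <<'E'
import numpy as np
from h import *
for f in("scene0","scene2"):
    c=dict(np.load(f+".npz"));W=cloud(c);print(f)
    for v in range(188,216,2):
        print(v,[tuple(int(round(a*1000)) for a in W[v,u]) for u in range(272,282,2)])
E
```

```text
scene0
188 [(303, -123, 3), (296, -117, -2), (300, -109, 1), (297, -102, 1), (295, -95, -1)]
190 [(308, -122, -3), (311, -114, 0), (309, -107, -1), (308, -100, -1), (311, -92, 3)]
192 [(328, -119, 3), (325, -112, 1), (325, -104, 2), (320, -98, -1), (326, -90, 5)]
194 [(333, -118, -2), (338, -110, 2), (337, -103, 2), (327, -97, -4), (329, -89, -2)]
196 [(349, -115, 1), (344, -109, -2), (492, -75, 112), (494, -69, 113), (347, -86, 2)]
198 [(359, -113, -1), (361, -106, 2), (502, -74, 112), (504, -67, 114), (359, -84, 3)]
200 [(458, -95, 68), (466, -87, 75), (515, -71, 114), (507, -67, 108), (458, -68, 71)]
202 [(477, -91, 75), (528, -75, 115), (523, -70, 112), (511, -66, 103), (467, -67, 69)]
204 [(500, -87, 85), (535, -74, 113), (535, -68, 113), (522, -64, 104), (495, -62, 84)]
206 [(511, -85, 86), (544, -73, 113), (539, -68, 109), (514, -66, 90), (502, -61, 81)]
208 [(518, -84, 83), (541, -74, 103), (537, -68, 100), (516, -66, 83), (514, -60, 83)]
210 [(533, -82, 87), (542, -74, 95), (538, -68, 93), (528, -64, 85), (527, -57, 85)]
212 [(538, -81, 83), (541, -74, 87), (541, -68, 88), (
[... 655 characters left out ...]
, -1)]
200 [(463, -94, 72), (530, -75, 125), (529, -69, 125), (525, -64, 122), (453, -69, 67)]
202 [(473, -92, 71), (530, -75, 117), (528, -69, 116), (515, -65, 107), (468, -67, 71)]
204 [(504, -86, 88), (537, -74, 115), (533, -69, 112), (518, -65, 101), (492, -63, 81)]
206 [(510, -86, 85), (538, -74, 108), (538, -68, 108), (517, -65, 92), (506, -61, 84)]
208 [(520, -84, 84), (1502, 104, 882), (537, -68, 100), (518, -65, 85), (515, -59, 84)]
210 [(529, -82, 84), (542, -74, 95), (541, -67, 95), (528, -64, 85), (527, -58, 85)]
212 [(536, -81, 82), (541, -74, 87), (538, -68, 85), (540, -62, 88), (534, -56, 83)]
214 [(540, -81, 77), (542, -74, 79), (538, -68, 77), (539, -62, 79), (538, -56, 78)]
```

```bash
python3 - <<'E'
import numpy as np
from h import *
c=dict(np.load("scene1.npz"));W=cloud(c)
for cols in((262,264,266,268,270),(282,284,285,286,288)):
  for v in range(174,196,2):
    print(v,[tuple(int(round(a*1000)) for a in W[v,u]) for u in cols], c["pixels"][v,cols[2]])
E
python3 - <<'E'
from workcell import *
import cv2
c=dict(__import__("numpy").load("scene2.npz"))
cv2.imwrite("pics/k3.png",cv2.resize(c["pixels"][165:215,250:305,::-1],None,fx=12,fy=12,interpolation=cv2.INTER_NEAREST))
print([a for a in dir(bot) if a[0]!="_"], bot.grip_point_offset)
E
```

```text
174 [(519, -111, 209), (522, -104, 212), (527, -97, 216), (503, -96, 200), (217, -145, 5)] [20 21 25]
176 [(223, -175, -3), (527, -103, 208), (524, -98, 206), (510, -95, 197), (228, -143, 3)] [17 16 21]
178 [(242, -172, 1), (521, -105, 197), (524, -98, 200), (511, -95, 191), (236, -142, -1)] [159 157 164]
180 [(253, -170, -1), (518, -106, 187), (523, -99, 191), (511, -95, 183), (254, -139, 3)] [173 171 177]
182 [(265, -168, -1), (521, -105, 182), (523, -99, 184), (513, -95, 177), (260, -138, -2)] [178 177 184]
184 [(277, -165, -2), (521, -106, 175), (521, -100, 175), (512, -95, 169), (275, -135, -1)] [167 165 170]
186 [(290, -163, -1), (292, -155, 1), (530, -98, 174), (518, -94, 166), (290, -133, 1)] [173 172 180]
188 [(306, -160, 1), (304, -153, 0), (301, -146, -1), (299, -139, -2), (308, -129, 6)] [45 43 44]
190 [(320, -157, 2), (319, -150, 2), (314, -143, -1), (319, -135, 4), (315, -128, 2)] [35 32 35]
192 [(327, -156, -1), (326, -149, -2), (326, -141, 0), (328, -133, 1), (324, -127, 0)] [37 36 37]
194 [(342, -153, 1), (342, -145, 1), (338, -139, -1), (334, -132, -3), (334, -125, 
[... 472 characters left out ...]
524, -39, 191), (525, -33, 192)] [166 164 171]
184 [(272, -90, 2), (532, -44, 188), (530, -41, 187), (523, -39, 182), (526, -33, 185)] [168 165 171]
186 [(278, -90, -3), (531, -44, 180), (530, -41, 180), (523, -39, 176), (525, -33, 177)] [161 160 166]
188 [(294, -87, 0), (527, -44, 170), (535, -40, 176), (525, -39, 170), (290, -65, -1)] [163 162 168]
190 [(307, -85, 0), (308, -78, 2), (309, -74, 3), (303, -71, -1), (305, -63, 1)] [76 75 78]
192 [(321, -83, 1), (320, -76, 1), (317, -73, 0), (317, -69, 0), (319, -61, 2)] [30 31 31]
194 [(334, -81, 3), (329, -75, -1), (332, -70, 2), (325, -68, -3), (329, -60, 1)] [35 31 34]
['MotionError', 'finish_job', 'grip_point_offset', 'read_state'] 0.0187
```

View pics/k3.png

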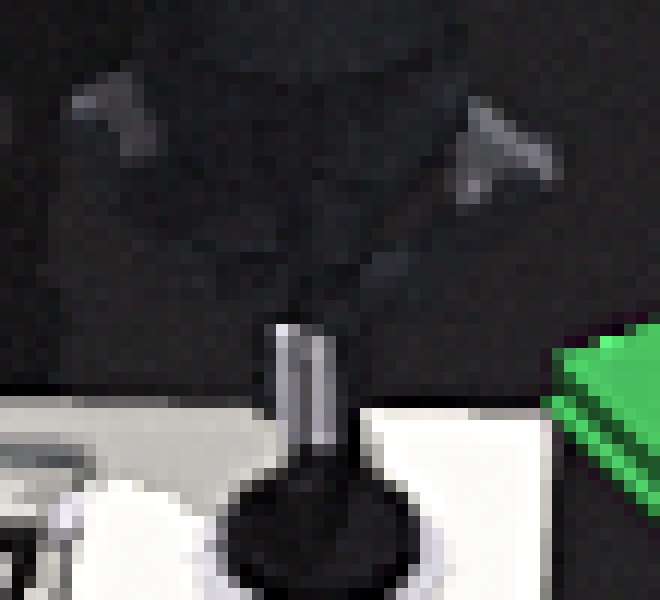

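The depth image shows the shut fingertips at z≈0.115, just above the bar top. That is about 24 mm higher than the reported TCP, and the fingers closed on nothing. The xy position agrees. I'll allow for that offset, reopen, go lower while watching the force, and check with the camera before closing.

Request:
arm_command --rows '[{"delta_rot": [0, 0, 0], "xyz": [0, -0.001, 0], "gripper": 0.05}, {"delta_rot": [0, 0, 0], "xyz": [0, 0, 0], "gripper": 0.05}, {"delta_rot": [0, 0, 0], "xyz": [0, 0, 0], "gripper": 0.05}, {"delta_rot": [0, 0, 0], "xyz": [0, 0, 0], "gripper": 0.05}, {"delta_rot": [0, 0, 0], "xyz": [0, 0, 0.005], "gripper": 0.05}, {"delta_rot": [0, 0, 0], "xyz": [0, 0, 0.005], "gripper": 0.05}, {"delta_rot": [0, 0, 0], "xyz": [0, 0, 0.005], "gripper": 0.05}, {"delta_rot": [0, 0, 0], "xyz": [0, 0, 0], "gripper": 0.05}]'

```text
time: 4.25
tool_pos: [0.5148, -0.071, 0.0743]
tcp_rot: [-2.318, -2.118, 0.002]
wrist_force: [0.2, -0.5, 0.5]
width: 0.585
```

```bash
python3 d.py .516 -.0712 .066 84.8; python3 - <<'E'
from workcell import *
import numpy as np,cv2
from h import *
c=read_camera("scene");np.savez("scene3.npz",**c)
cv2.imwrite("pics/k4.png",cv2.resize(c["pixels"][165:215,250:305,::-1],None,fx=12,fy=12,interpolation=cv2.INTER_NEAREST))
W=cloud(c);m=(abs(W[...,0]-.52)<.025)&(abs(W[...,1]+.071)<.05)&(W[...,2]>.09)
for lo,hi in((-.12,-.085),(-.057,-.03)):
    k=m&(W[...,1]>lo)&(W[...,1]<hi);print(k.sum(),np.sort(W[k][:,2])[:8].round(3))
E
```

```text
t 4.25 p [ 0.5148 -0.071   0.0743] yaw 84.85 tilt 0.14 F [ 0.2 -0.5  0.5] T [ 0.01  0.02 -0.04] w 50.0 q6 -1.67
turn z 0.0009 rotvec [-0.002 -0.     0.001] then shift [-0.0001  0.0012  0.0083]
669 [0.099 0.104 0.105 0.105 0.105 0.106 0.107 0.107]
702 [0.103 0.103 0.105 0.105 0.109 0.11  0.11  0.11 ]
```

View pics/k4.png

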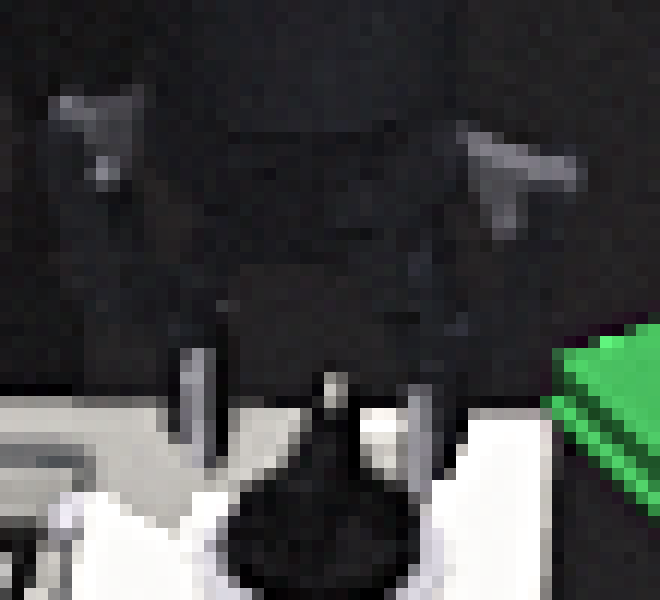

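Now the tips straddle the bar, at (200,465) and (425,485) in the zoomed view, with z≈0.103. I'll go 8 mm lower and close.

Request:
arm_command --rows '[{"delta_rot": [0, 0, 0], "xyz": [0, 0.001, 0.004], "gripper": 0.05}, {"delta_rot": [0, 0, 0], "xyz": [0, 0, 0.004], "gripper": 0.05}, {"delta_rot": [0, 0, 0], "xyz": [0, 0, 0], "gripper": 0.05}, {"delta_rot": [0, 0, 0], "xyz": [0, 0, 0], "gripper": 0}, {"delta_rot": [0, 0, 0], "xyz": [0, 0, 0], "gripper": 0}, {"delta_rot": [0, 0, 0], "xyz": [0, 0, 0], "gripper": 0}, {"delta_rot": [0, 0, 0], "xyz": [0, 0, 0], "gripper": 0}, {"delta_rot": [0, 0, 0], "xyz": [0, 0, 0], "gripper": 0}]'

```text
time: 5.1
tool_pos: [0.5172, -0.0709, 0.068]
tcp_rot: [-2.319, -2.119, -0.001]
wrist_force: [-0.4, 3.7, 3.2]
width: 0.138
```

```bash
python3 d.py .516 -.0712 .066 84.8
```

```text
t 5.1 p [ 0.5172 -0.0709  0.068 ] yaw 84.85 tilt 0.05 F [-0.4  3.7  3.2] T [0.43 0.14 0.01] w 11.8 q6 -1.67
turn z 0.0008 rotvec [ 0.    -0.001  0.001] then shift [-0.0004 -0.0011  0.002 ]
```

Request:
arm_command --rows '[{"delta_rot": [0, 0, 0.1], "xyz": [0, 0, 0], "gripper": 0}, {"delta_rot": [0, 0, 0.1], "xyz": [0, 0, 0], "gripper": 0}, {"delta_rot": [0, 0, 0.1], "xyz": [0, 0, 0], "gripper": 0}, {"delta_rot": [0, 0, 0.1], "xyz": [0, 0, 0], "gripper": 0}, {"delta_rot": [0, 0, 0.1], "xyz": [0, 0, 0], "gripper": 0}, {"delta_rot": [0, 0, 0.1], "xyz": [0, 0, 0], "gripper": 0}, {"delta_rot": [0, 0, 0.1], "xyz": [0, 0, 0], "gripper": 0}, {"delta_rot": [0, 0, 0.1], "xyz": [0, 0, 0], "gripper": 0}, {"delta_rot": [0, 0, 0.1], "xyz": [0, 0, 0], "gripper": 0}, {"delta_rot": [0, 0, 0.1], "xyz": [0, 0, 0], "gripper": 0}, {"delta_rot": [0, 0, 0.05], "xyz": [0, 0, 0], "gripper": 0}, {"delta_rot": [0, 0, 0], "xyz": [0, 0, 0], "gripper": 0}]' --force 80

```text
time: 6.3
tool_pos: [0.5158, -0.0726, 0.068]
tcp_rot: [3.067, 0.671, -0.004]
wrist_force: [-4.5, -3.4, 6.2]
width: 0.129
```

```bash
python3 d.py
```

```text
t 6.3 p [ 0.5158 -0.0726  0.068 ] yaw 24.68 tilt 0.18 F [-4.5 -3.4  6.2] T [-0.5   0.8  -0.03] w 11.0 q6 -0.61
```

Request:
arm_command --rows '[{"delta_rot": [0, 0, 0], "xyz": [0, 0, 0], "gripper": 0.05}, {"delta_rot": [0, 0, 0], "xyz": [0, 0, 0], "gripper": 0.05}, {"delta_rot": [0, 0, 0], "xyz": [0, 0, 0], "gripper": 0.05}, {"delta_rot": [0, 0, 0], "xyz": [0, 0, 0], "gripper": 0.05}, {"delta_rot": [0, 0, 0], "xyz": [0, 0, -0.03], "gripper": 0.05}, {"delta_rot": [0, 0, 0], "xyz": [0, 0, -0.03], "gripper": 0.05}, {"delta_rot": [0, 0, 0.12], "xyz": [0, 0, -0.02], "gripper": 0.06}, {"delta_rot": [0, 0, 0.12], "xyz": [0, 0, 0], "gripper": 0.06}, {"delta_rot": [0, 0, 0.12], "xyz": [0, 0, 0], "gripper": 0.06}, {"delta_rot": [0, 0, 0.12], "xyz": [0, 0, 0], "gripper": 0.06}, {"delta_rot": [0, 0, 0.12], "xyz": [0, 0, 0], "gripper": 0.06}, {"delta_rot": [0, 0, 0.12], "xyz": [0, 0, 0], "gripper": 0.06}]'

```text
time: 7.5
tool_pos: [0.517, -0.0712, 0.1476]
tcp_rot: [-3.108, 0.46, -0.0]
wrist_force: [0.0, -0.7, -0.3]
width: 0.7
```

```bash
python3 d.py .4539 .2067 .15 -60.8;  python3 - <<'E'
from workcell import *
import numpy as np,cv2
from h import *
c=read_camera("scene");np.savez("scene4.npz",**c)
cv2.imwrite("pics/k5.png",cv2.resize(c["pixels"][170:230,235:310,::-1],None,fx=10,fy=10,interpolation=cv2.INTER_CUBIC))
W=cloud(c);m=(np.hypot(W[...,0]-.516,W[...,1]+.0712)<.032)&(abs(W[...,2]-.113)<.006)
k=W[m][:,:2]*1000;print(len(k),k.mean(0),cv2.minAreaRect(k.astype(np.float32)))
E
```

```text
t 7.5 p [ 0.517  -0.0712  0.1476] yaw -16.83 tilt 0.01 F [ 0.  -0.7 -0.3] T [-0.05  0.06  0.04] w 59.8 q6 0.11
turn z 0.7675 rotvec [-0.    -0.     0.767] then shift [-0.2734 -0.0805 -0.0024]
56 [519.23592254 -71.84514636] ((517.9642944335938, -72.12382507324219), (17.454753875732422, 46.98580551147461), 16.241968154907227)
```

View pics/k5.png

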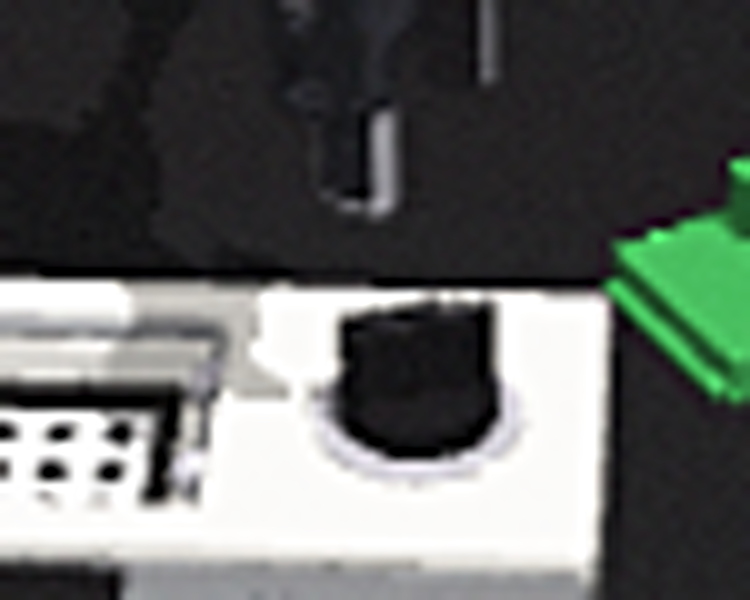

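The bar now lies across the heater, from (340,320) to (490,300) in the view, at about 73–79° from the heater's x. The knob is locked. Next is the cover.

Request:
arm_command --rows '[{"delta_rot": [0, 0, 0.128], "xyz": [0, 0, 0], "gripper": 0.05}, {"delta_rot": [0, 0, 0.128], "xyz": [0, 0, 0], "gripper": 0.05}, {"delta_rot": [0, 0, 0.128], "xyz": [0, 0, 0], "gripper": 0.05}, {"delta_rot": [0, 0, 0.128], "xyz": [0, 0, 0], "gripper": 0.05}, {"delta_rot": [0, 0, 0.128], "xyz": [0, 0, 0], "gripper": 0.05}, {"delta_rot": [0, 0, 0.127], "xyz": [0, 0, 0], "gripper": 0.05}, {"delta_rot": [0, 0, 0], "xyz": [-0.0456, -0.0134, 0], "gripper": 0.05}, {"delta_rot": [0, 0, 0], "xyz": [-0.0456, -0.0134, 0], "gripper": 0.05}, {"delta_rot": [0, 0, 0], "xyz": [-0.0456, -0.0134, 0], "gripper": 0.05}, {"delta_rot": [0, 0, 0], "xyz": [-0.0456, -0.0134, 0], "gripper": 0.05}, {"delta_rot": [0, 0, 0], "xyz": [-0.0456, -0.0134, 0], "gripper": 0.05}, {"delta_rot": [0, 0, 0], "xyz": [-0.0456, -0.0134, 0], "gripper": 0.05}]'

```text
time: 8.75
tool_pos: [0.4516, 0.2083, 0.1478]
tcp_rot: [-2.715, 1.579, -0.001]
wrist_force: [0.9, -0.3, 0.8]
width: 0.584
```

Request:
arm_command --rows '[{"delta_rot": [0, 0, 0], "xyz": [0, 0, 0.03], "gripper": 0.05}, {"delta_rot": [0, 0, 0], "xyz": [0, 0, 0.03], "gripper": 0.05}, {"delta_rot": [0, 0, 0], "xyz": [0, 0, 0.03], "gripper": 0.05}, {"delta_rot": [0, 0, 0], "xyz": [0, 0, 0], "gripper": 0.05}, {"delta_rot": [0, 0, 0], "xyz": [0, 0, 0], "gripper": 0.05}]'

```text
time: 9.25
tool_pos: [0.4517, 0.2063, 0.0574]
tcp_rot: [2.714, -1.58, -0.002]
wrist_force: [0.2, 0.4, 0.5]
width: 0.583
```

```bash
python3 d.py .4539 .2067 .0 -60.8;  python3 - <<'E'
from workcell import *
import numpy as np,cv2
from h import *
c=read_camera("scene");np.savez("scene5.npz",**c)
cv2.imwrite("pics/c1.png",cv2.resize(c["pixels"][170:240,330:405,::-1],None,fx=8,fy=8,interpolation=cv2.INTER_CUBIC))
W=cloud(c);m=(np.hypot(W[...,0]-.454,W[...,1]-.2067)<.06)&(W[...,2]>.052)
z=np.sort(W[m][:,2]);print(len(z),z[:12].round(3))
c=read_camera("top");np.savez("top5.npz",**c);W=cloud(c)
m=(np.hypot(W[...,0]-.516,W[...,1]+.0712)<.032)&(abs(W[...,2]-.113)<.006)
k=W[m][:,:2]*1000;print(len(k),k.mean(0),cv2.minAreaRect(k.astype(np.float32)))
E
```

```text
t 9.25 p [0.4517 0.2063 0.0574] yaw -60.43 tilt 0.09 F [0.2 0.4 0.5] T [ 0.02  0.02 -0.01] w 49.8 q6 1.43
turn z 0.0064 rotvec [0.002 0.    0.006] then shift [ 0.0007 -0.0021  0.0574]
3499 [0.085 0.086 0.086 0.086 0.086 0.087 0.088 0.088 0.088 0.09  0.09  0.09 ]
81 [516.16571891 -71.43100663] ((515.7069702148438, -70.85556030273438), (12.786201477050781, 49.11406707763672), 26.0157527923584)
```

View pics/c1.png

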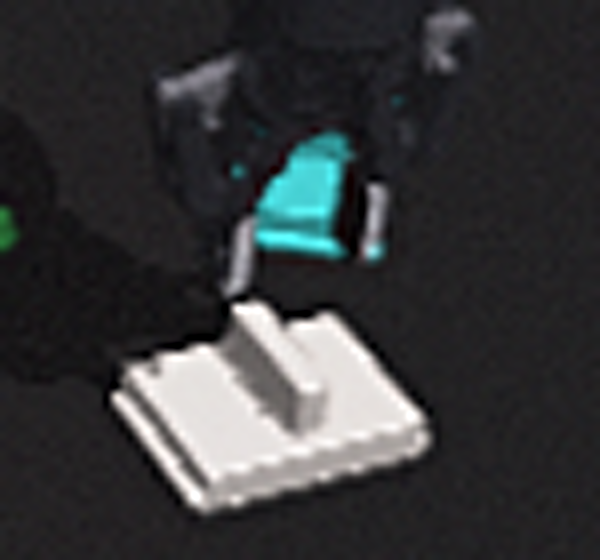

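Request:
arm_command --rows '[{"delta_rot": [0, 0, 0.006], "xyz": [0.0007, -0.002, 0.015], "gripper": 0.05}, {"delta_rot": [0, 0, 0], "xyz": [0, 0, 0.015], "gripper": 0.05}, {"delta_rot": [0, 0, 0], "xyz": [0, 0, 0.014], "gripper": 0.05}, {"delta_rot": [0, 0, 0], "xyz": [0, 0, 0.012], "gripper": 0.05}, {"delta_rot": [0, 0, 0], "xyz": [0, 0, 0], "gripper": 0.05}, {"delta_rot": [0, 0, 0], "xyz": [0, 0, 0], "gripper": 0}, {"delta_rot": [0, 0, 0], "xyz": [0, 0, 0], "gripper": 0}, {"delta_rot": [0, 0, 0], "xyz": [0, 0, 0], "gripper": 0}, {"delta_rot": [0, 0, 0], "xyz": [0, 0, 0], "gripper": 0}, {"delta_rot": [0, 0, 0], "xyz": [0, 0, 0], "gripper": 0}]' --force 60

```text
time: 10.35
tool_pos: [0.4552, 0.2072, 0.0026]
tcp_rot: [-2.708, 1.59, -0.002]
wrist_force: [-0.4, -0.1, 5.4]
width: 0.149
```

```bash
python3 d.py .4539 .2067 .0 -60.8
```

```text
t 10.35 p [0.4552 0.2072 0.0026] yaw -60.85 tilt 0.11 F [-0.4 -0.1  5.4] T [0.04 0.02 0.01] w 12.7 q6 1.44
turn z -0.0008 rotvec [-0.002 -0.    -0.001] then shift [-0.0002  0.0014  0.0026]
```

Request:
arm_command --rows '[{"delta_rot": [0, 0, 0], "xyz": [0, 0, -0.02], "gripper": 0}, {"delta_rot": [0, 0, 0], "xyz": [0, 0, -0.03], "gripper": 0}, {"delta_rot": [0, 0, 0], "xyz": [0, 0, -0.04], "gripper": 0}, {"delta_rot": [0, 0, 0], "xyz": [0, 0, -0.04], "gripper": 0}, {"delta_rot": [0, 0, 0], "xyz": [0, 0, 0], "gripper": 0}, {"delta_rot": [0, 0, 0], "xyz": [0, 0, 0], "gripper": 0}]'

```text
time: 10.95
tool_pos: [0.4548, 0.207, 0.1325]
tcp_rot: [-2.708, 1.59, -0.002]
wrist_force: [-0.4, -0.7, -1.4]
width: 0.148
```

```bash
python3 d.py .5274 -.199 .13 -84.9;  python3 - <<'E'
from workcell import *
import numpy as np,cv2
from h import *
c=read_camera("scene");np.savez("scene6.npz",**c)
cv2.imwrite("pics/c2.png",cv2.resize(c["pixels"][130:240,330:430,::-1],None,fx=5,fy=5,interpolation=cv2.INTER_CUBIC))
E
```

```text
t 10.95 p [0.4548 0.207  0.1325] yaw -60.85 tilt 0.13 F [-0.4 -0.7 -1.4] T [-0.02  0.03  0.02] w 12.7 q6 1.44
turn z 0.4198 rotvec [-0.002  0.     0.42 ] then shift [ 0.4108 -0.0362  0.0025]
```

View pics/c2.png

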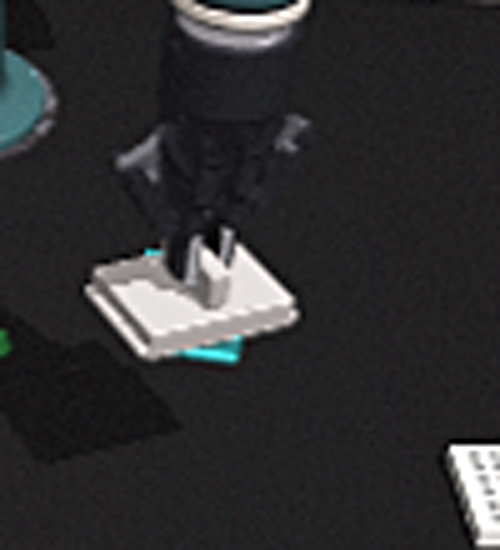

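The cover is held level; in the zoomed view its body spans (90–295, 240–355). I'll carry it over to the bay.

Request:
arm_command --rows '[{"delta_rot": [0, 0, 0.14], "xyz": [0, 0, -0.01], "gripper": 0}, {"delta_rot": [0, 0, 0.14], "xyz": [0, 0, -0.01], "gripper": 0}, {"delta_rot": [0, 0, 0.14], "xyz": [0, 0, 0], "gripper": 0}, {"delta_rot": [0, 0, 0], "xyz": [0.041, -0.0036, 0], "gripper": 0}, {"delta_rot": [0, 0, 0], "xyz": [0.041, -0.0036, 0], "gripper": 0}, {"delta_rot": [0, 0, 0], "xyz": [0.041, -0.0036, 0], "gripper": 0}, {"delta_rot": [0, 0, 0], "xyz": [0.041, -0.0036, 0], "gripper": 0}, {"delta_rot": [0, 0, 0], "xyz": [0.041, -0.0036, 0], "gripper": 0}, {"delta_rot": [0, 0, 0], "xyz": [0.041, -0.0036, 0], "gripper": 0}, {"delta_rot": [0, 0, 0], "xyz": [0.041, -0.0036, 0], "gripper": 0}, {"delta_rot": [0, 0, 0], "xyz": [0.041, -0.0036, 0], "gripper": 0}, {"delta_rot": [0, 0, 0], "xyz": [0.041, -0.0036, 0], "gripper": 0}]'

```text
time: 12.2
tool_pos: [0.5173, -0.1589, 0.1485]
tcp_rot: [2.316, -2.12, -0.008]
wrist_force: [1.2, -0.4, -1.6]
width: 0.149
```

Request:
arm_command --rows '[{"delta_rot": [0, 0, 0], "xyz": [0.0415, -0.0036, 0], "gripper": 0}, {"delta_rot": [0, 0, 0], "xyz": [0, 0, 0.02], "gripper": 0}, {"delta_rot": [0, 0, 0], "xyz": [0, 0, 0.02], "gripper": 0}, {"delta_rot": [0, 0, 0], "xyz": [0, 0, 0.015], "gripper": 0}, {"delta_rot": [0, 0, 0], "xyz": [0, 0, 0], "gripper": 0}, {"delta_rot": [0, 0, 0], "xyz": [0, 0, 0], "gripper": 0}]'

```text
time: 12.8
tool_pos: [0.5256, -0.1982, 0.0953]
tcp_rot: [2.318, -2.119, -0.004]
wrist_force: [0.7, -0.6, -1.7]
width: 0.153
```

```bash
python3 d.py .5274 -.199 .075 -84.9;  cat > c.py <<'E'
from workcell import *
import numpy as np,cv2,sys
from h import *
tag=sys.argv[1]; zb=float(sys.argv[2])
c=read_camera("scene");np.savez(f"scene{tag}.npz",**c)
cv2.imwrite(f"pics/b{tag}.png",cv2.resize(c["pixels"][150:260,195:310,::-1],None,fx=6,fy=6,interpolation=cv2.INTER_CUBIC))
W=cloud(c)
def rep(n,m):
    k=cv2.connectedComponentsWithStats(m.astype(np.uint8));i=1+np.argmax(k[2][1:,4]);p=W[k[1]==i]
    print(n,len(p),"z",np.median(p[:,2]).round(4),np.round(cv2.minAreaRect(p[:,:2].astype(np.float32)*1000),1).tolist() if 0 else cv2.minAreaRect(p[:,:2].astype(np.float32)*1000))
near=np.hypot(W[...,0]-.5274,W[...,1]+.199)<.075
rep("body top",near&(abs(W[...,2]-zb-.02)<.005))
E
python3 c.py 7 .092
```

```text
t 12.8 p [ 0.5256 -0.1982  0.0953] yaw -84.88 tilt 0.16 F [ 0.7 -0.6 -1.7] T [-0.02 -0.    0.02] w 13.1 q6 1.08
turn z 0.0003 rotvec [0.002 0.001 0.   ] then shift [ 0.001  -0.0018  0.0203]
body top 400 z 0.1127 ((525.84423828125, -198.8653106689453), (81.32203674316406, 98.57330322265625), 5.0256524085998535)
```

View pics/b7.png

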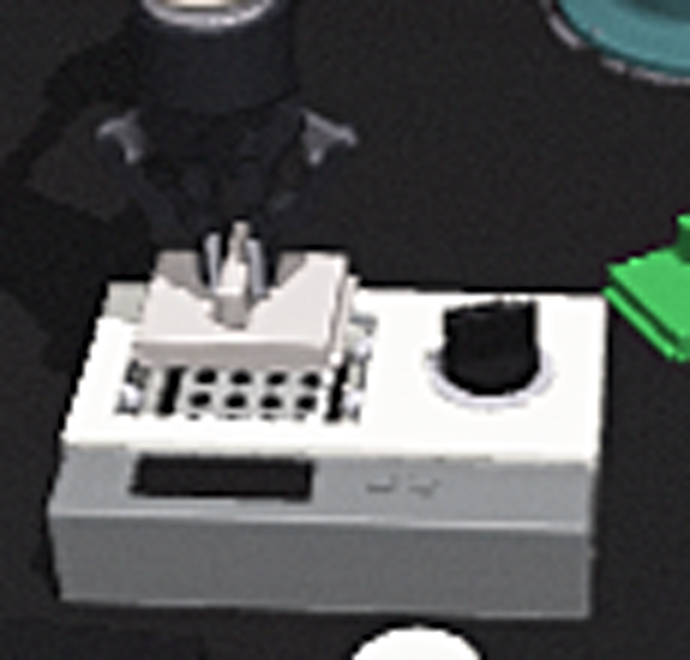

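The cover is centred over the bay to within about 2 mm and square (5.0°). I'll nudge it 2 mm in +x and lower it gently to the catches.

Request:
arm_command --rows '[{"delta_rot": [0, 0, 0], "xyz": [0.0005, -0.002, 0.006], "gripper": 0}, {"delta_rot": [0, 0, 0], "xyz": [0, 0, 0.006], "gripper": 0}, {"delta_rot": [0, 0, 0], "xyz": [0, 0, 0.005], "gripper": 0}, {"delta_rot": [0, 0, 0], "xyz": [0, 0, 0.004], "gripper": 0}, {"delta_rot": [0, 0, 0], "xyz": [0, 0, 0.003], "gripper": 0}, {"delta_rot": [0, 0, 0], "xyz": [0, 0, 0], "gripper": 0}]'

```text
time: 13.45
tool_pos: [0.528, -0.199, 0.0719]
tcp_rot: [2.318, -2.12, -0.002]
wrist_force: [-0.2, -0.9, -1.5]
width: 0.146
```

```bash
python3 d.py .5274 -.199 .067 -84.9; python3 c.py 8 .068
```

```text
t 13.45 p [ 0.528  -0.199   0.0719] yaw -84.92 tilt 0.07 F [-0.2 -0.9 -1.5] T [-0.05  0.    0.01] w 12.5 q6 1.08
turn z -0.0003 rotvec [ 0.001  0.001 -0.   ] then shift [-0.0001  0.0006  0.0049]
body top 395 z 0.0892 ((528.910400390625, -199.69332885742188), (79.40715789794922, 99.34284973144531), 5.970205783843994)
```

View pics/b8.png

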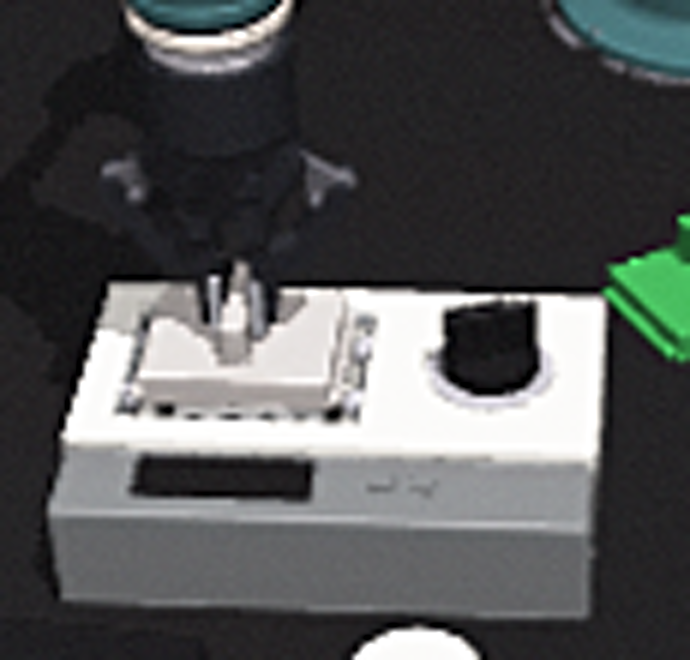

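Request:
arm_command --rows '[{"delta_rot": [0, 0, 0], "xyz": [0, 0, 0.002], "gripper": 0}, {"delta_rot": [0, 0, 0], "xyz": [0, 0, 0.002], "gripper": 0}, {"delta_rot": [0, 0, 0], "xyz": [0, 0, 0.001], "gripper": 0}, {"delta_rot": [0, 0, 0], "xyz": [0, 0, 0.001], "gripper": 0}, {"delta_rot": [0, 0, 0], "xyz": [0, 0, 0], "gripper": 0}]' --force 80

```text
time: 14.0
tool_pos: [0.5291, -0.199, 0.068]
tcp_rot: [-2.317, 2.12, -0.001]
wrist_force: [-2.8, 1.9, 5.7]
width: 0.143
```

```bash
python3 d.py .5274 -.199 .067 -84.9
```

```text
t 14.0 p [ 0.5291 -0.199   0.068 ] yaw -84.92 tilt 0.06 F [-2.8  1.9  5.7] T [ 0.23  0.33 -0.04] w 12.2 q6 1.08
turn z -0.0004 rotvec [-0.001  0.    -0.   ] then shift [-0.0002  0.0017  0.001 ]
```

It is resting on the catches at the predicted height, with about 7 N. I'll press on.

Request:
arm_command --rows '[{"delta_rot": [0, 0, 0], "xyz": [0, 0.001, 0.0015], "gripper": 0}, {"delta_rot": [0, 0, 0], "xyz": [0, 0, 0.0015], "gripper": 0}, {"delta_rot": [0, 0, 0], "xyz": [0, 0, 0.0015], "gripper": 0}, {"delta_rot": [0, 0, 0], "xyz": [0, 0, 0.0015], "gripper": 0}]'

```text
time: 14.4
tool_pos: [0.5296, -0.1998, 0.0632]
tcp_rot: [-2.317, 2.119, -0.006]
wrist_force: [-1.4, 1.7, 8.8]
width: 0.146
```

```bash
python3 d.py .5274 -.199 .053 -84.9
```

```text
t 14.4 p [ 0.5296 -0.1998  0.0632] yaw -84.9 tilt 0.25 F [-1.4  1.7  8.8] T [ 0.16  0.19 -0.02] w 12.5 q6 1.08
turn z -0.0001 rotvec [-0.004 -0.002 -0.   ] then shift [-0.001   0.0022  0.0102]
```

Request:
arm_command --rows '[{"delta_rot": [0, 0, 0], "xyz": [0, 0, 0.002], "gripper": 0}, {"delta_rot": [0, 0, 0], "xyz": [0, 0, 0.002], "gripper": 0}, {"delta_rot": [0, 0, 0], "xyz": [0, 0, 0.002], "gripper": 0}, {"delta_rot": [0, 0, 0], "xyz": [0, 0, 0.002], "gripper": 0}]'

```text
time: 14.8
tool_pos: [0.5275, -0.1986, 0.0522]
tcp_rot: [-2.317, 2.12, 0.001]
wrist_force: [2.2, 4.4, 1.1]
width: 0.138
```

```bash
python3 d.py .5274 -.199 .053 -84.9
```

```text
t 14.8 p [ 0.5275 -0.1986  0.0522] yaw -84.93 tilt 0.07 F [2.2 4.4 1.1] T [ 0.63 -0.39  0.06] w 11.8 q6 1.08
turn z -0.0005 rotvec [-0.     0.001 -0.001] then shift [ 0.0003  0.0002 -0.0008]
```

It snapped: the force dropped away at the home height. Now I'll squeeze the gasket.

Request:
arm_command --rows '[{"delta_rot": [0, 0, 0], "xyz": [0, 0, 0.001], "gripper": 0}, {"delta_rot": [0, 0, 0], "xyz": [0, 0, 0.001], "gripper": 0}, {"delta_rot": [0, 0, 0], "xyz": [0, 0, 0.001], "gripper": 0}, {"delta_rot": [0, 0, 0], "xyz": [0, 0, 0], "gripper": 0}, {"delta_rot": [0, 0, 0], "xyz": [0, 0, 0], "gripper": 0}]'

```text
time: 15.3
tool_pos: [0.5274, -0.199, 0.0504]
tcp_rot: [-2.318, 2.121, 0.001]
wrist_force: [-1.4, 3.6, 7.0]
width: 0.142
```

```bash
python3 d.py .5274 -.199 .049 -84.9; python3 c.py 9 .048
```

```text
t 15.3 p [ 0.5274 -0.199   0.0504] yaw -84.91 tilt 0.05 F [-1.4  3.6  7. ] T [0.75 0.19 0.02] w 12.2 q6 1.08
turn z -0.0002 rotvec [ 0.001  0.001 -0.   ] then shift [ 0.     -0.      0.0014]
body top 780 z 0.0682 ((534.2303466796875, -197.44505310058594), (132.69815063476562, 148.6388702392578), 14.550834655761719)
```

View pics/b9.png

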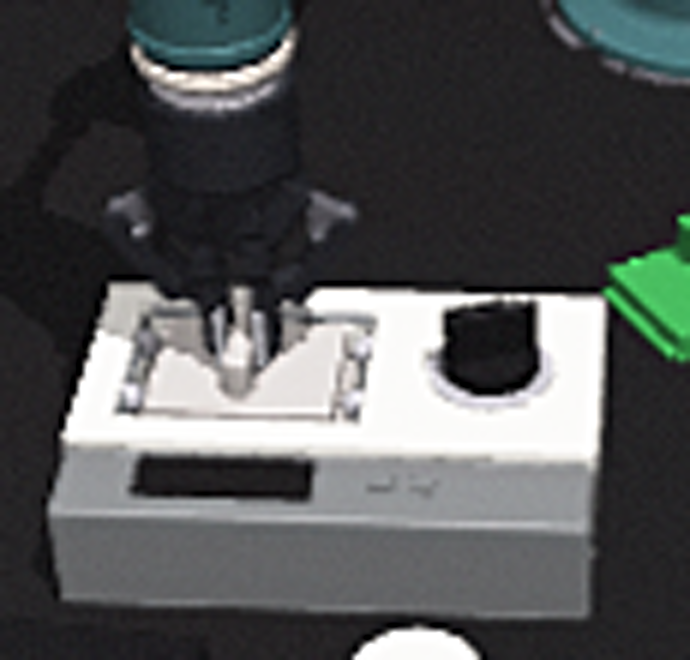

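The cover sits flush in the bay and the knob is still locked. I'll press harder so the squeeze has margin.

Request:
arm_command --rows '[{"delta_rot": [0, 0, 0], "xyz": [0, 0, 0.001], "gripper": 0}, {"delta_rot": [0, 0, 0], "xyz": [0, 0, 0.001], "gripper": 0}, {"delta_rot": [0, 0, 0], "xyz": [0, 0, 0.001], "gripper": 0}, {"delta_rot": [0, 0, 0], "xyz": [0, 0, 0], "gripper": 0}, {"delta_rot": [0, 0, 0], "xyz": [0, 0, 0], "gripper": 0}, {"delta_rot": [0, 0, 0], "xyz": [0, 0, 0], "gripper": 0}]'

```text
time: 15.95
tool_pos: [0.5274, -0.1991, 0.0486]
tcp_rot: [-2.318, 2.121, 0.001]
wrist_force: [-4.9, 4.3, 14.4]
width: 0.141
```

```bash
python3 d.py
```

```text
t 15.95 p [ 0.5274 -0.1991  0.0486] yaw -84.92 tilt 0.04 F [-4.9  4.3 14.4] T [0.87 0.77 0.01] w 12.0 q6 1.08
```

Request:
arm_command --rows '[{"delta_rot": [0, 0, 0], "xyz": [0, 0, 0], "gripper": 0}, {"delta_rot": [0, 0, 0], "xyz": [0, 0, 0], "gripper": 0}, {"delta_rot": [0, 0, 0], "xyz": [0, 0, 0], "gripper": 0}]'

```text
time: 16.25
tool_pos: [0.5274, -0.199, 0.0486]
tcp_rot: [-2.318, 2.121, 0.001]
wrist_force: [-4.3, 5.0, 15.3]
width: 0.144
```

```bash
python3 d.py; python3 - <<'E'
from workcell import *
import numpy as np,cv2
from h import *
c=read_camera("scene");W=cloud(c);a=np.radians(5.1)
d=W[...,:2]-np.array([.5274,-.199]);x=d[...,0]*np.cos(a)+d[...,1]*np.sin(a);y=-d[...,0]*np.sin(a)+d[...,1]*np.cos(a)
for n,m in(("left",(y>.02)&(y<.045)),("right",(y<-.02)&(y>-.045)),("front",(x>.02)&(x<.035)&(abs(y)<.045))):
    m=m&(abs(x)<.035)&(abs(W[...,2]-.068)<.012);print(n,m.sum(),np.median(W[m][:,2]).round(4))
m=(abs(x)<.05)&(y<-.066)&(y>-.08)&(abs(W[...,2]-.07)<.01);print("deck",np.median(W[m][:,2]))
E
```

```text
t 16.25 p [ 0.5274 -0.199   0.0486] yaw -84.91 tilt 0.04 F [-4.3  5.  15.3] T [0.94 0.7  0.02] w 12.3 q6 1.08
left 109 0.0661
right 102 0.0659
front 100 0.066
deck 0.07035455108472488
```

The cover top is level on both sides (0.0661 and 0.0659 m), about 4 mm below the deck, so the gasket is fully squeezed. The force is steady. Handing in.

```bash
python3 -c "
from workcell import bot
print(bot.finish_job())"; python3 d.py
```

```text
the job is handed in; nothing more can be done
None
the job is handed in; nothing more can be done
```

I did the whole job and handed it in at about 16.3 s, with the gripper still pressing the cover down. No verdict was reported.

- **Knob:** I turned it clockwise past its detent. The top camera showed it at about 1.21 rad afterwards. A rougher reading from the scene camera gave about 1.37, but both are past 1.0. I did not measure it again after fitting the cover; the pictures showed it unmoved.
- **Cover:** I took it by its rib and set it in the bay. It rested on the catches at the expected height, about 9 N was showing just before it snapped, and then the force dropped away at its home height.
- **Last checks:** Wrist force was steady at 14–15 N. The cover top was level, 66.1 mm against 65.9 mm side to side, and about 4 mm below the deck, so the gasket is squeezed about fully. The gripper was within about 1 mm of the measured bay centre, and square with it.
- **What disagreed:** The fingertips seen in the depth images were about 24 mm higher than the reported TCP. My first grip on the knob therefore closed on nothing just above the bar. I corrected for the offset and the later grips held.
- **Bystanders:** I never touched the other things on the bench knowingly, but I made no final measurement of where they stand.

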